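# Clamp the sweet jar and twist off its tight cap

### The job

Open the red-capped sweet jar that stands in the grey and blue jar clamp. First throw the clamp's lever from the white mark into the notch at the green mark, so that the jar is braced (never on to the red mark, which is too tight for glass); then unscrew the tight red cap anticlockwise until its thread lets go, and lift it straight off. Finish while still holding the cap level just above the jar's mouth, with about 2 cm of air between the cap's lower edge and the mouth, the jar standing in the clamp with the lever in the green notch and everything else left where it was.

Things in the scene. Friction and masses are not known exactly. Their poses are not given: they have to be found in the camera images.
- jar_clamp: jar clamp fixed to the worktop, grey base plate 150x262x12 mm, jaws 56 mm high. Origin: on the worktop under the jar's nest; x axis = the way the jaw pushes the jar (away from the robot, into the fixed blue V jaw), z up. The lever pivots about a vertical axis at (0, -75 mm) in this frame. White, green and red dots on the plate mark its three notches.
- lever_knob (a point): centre of the black upright round knob of the clamp lever, to be gripped or pushed from above: 20 mm in diameter (22 mm at its top); this point is 66 mm above the worktop, the knob's top 87 mm, the flat lever arm at its foot 30 mm. It lies 90 mm from the lever's pivot and moves level on an arc about it.
- clamp_lever (a joint): lever angle, rad, growing anticlockwise from above (knob moves away from the robot): 0 = white, jaw open; 0.5 = green, jar braced; 1.0 = red, too tight. Each mark is a sprung notch (ridges 0.085 rad each side of it) that keeps the lever; let go within 0.03 rad of it the lever snaps in. Moving it takes up to 12 N at the knob. At green the sprung jaw has pushed the jar some 2 mm along the clamp's x, against the V jaw.
- cap_center (a point): centre (half-way up) of the ribbed red cap, 59 mm across, 24 mm high, 0.06 kg; z = jar axis. Short thread: about 0.95 rad anticlockwise from above frees it, a stop comes at 1.6 rad. It rises 2 mm in turning; a sprung liner (25 N when tight) pushes it up 1 mm more as the thread lets go. Takes some 0.2 to 0.4 N m to turn: an unbraced jar turns along. When free it lifts straight off.
- jar_mouth (a point): centre of the jar's mouth (rim), inside the cap at first, about 102 mm above the worktop. The jar is clear glass full of coloured sweets, 60 mm in diameter, 90 mm from base to rim, neck 40 mm in diameter, 0.35 kg, loose between the jaws until the lever is thrown. With the cap on, the cap's centre is 4 mm below this point and the cap's lower edge 16 mm below it.
- stick_cup_1: clear cup of purple candy sticks, about 79x76x135 mm, origin under its middle on the worktop; leave alone
- carton_green: open green display carton of sweets, 95x110x60 mm, origin under its middle; leave alone
- scoop: grey metal sweet scoop lying on the worktop, 46x167x47 mm; leave alone
- sweet_jar_0: another sweet jar, white lid, 64 mm across, 100 mm high, standing on the worktop well to the right; not the one to open, leave alone
- tape_roll: roll of brown tape lying flat, 92x90x48 mm; leave alone
- mint_tin: flat red mint tin, 60x90x22 mm, origin under its middle; leave alone
Mind the look-alikes: they are no part of the job. What is meant by the part that bears cap_center is not yellow, and is the smaller of those in its own colour.

How it is judged:
By the outcome, as a careful person would: the job done as asked, in the order asked, and still so for the second after the job is handed in, while the arm keeps its last pose, push and grip.
It also fails if it takes over 51 s, if anything falls off the work surface, if the arm or the gripper's body presses on something with over 40 N, if the wrist force passes 120 N, or if a joint passes its speed limit or range.

### The arm

A 6-joint arm with a two-finger parallel gripper is mounted at the origin on a cart in front of the work surface, level with it; the furniture and walls round the work are solid. World frame = base frame: x ahead of the robot, y to its left, z up, the work surface at z = 0. Lengths are in m, angles in degrees, forces in N, time in s.
With the tool pointing down it reaches from about 0.35 to 0.875 m from the base axis. Payload 4.2 kg.
Tool frame: the origin (TCP) lies between the finger pads; the fingertips stand 8 mm ahead of it and the grasp point (between the pads) lies 11 mm behind it; z points along the fingers, y is the line along which they close (so a half turn about z gives the same grasp; the last joint's range is limited). The gripper opens to 87 mm and grips with 3 to 60 N. Pads are 19 mm wide; open, the fingers measure 117 mm over their backs; the gripper's body (75 mm by 190 mm) begins 51 mm behind the grasp point.
Start: joints at [-49.011, 22.042, 0.453, 0, -68.411, -14.817], TCP at [0.276, -0.561, 0.231] pointing down, gripper open.
Joint ranges: [-179.83, 179.83], [-69.29, 118.12], [-61.27, 80.66], [-181.25, 117.63], [-171.15, -9.14], [-177.46, 177.46]. Speed limits (degrees/s): [159.86, 159.86, 180, 180, 180, 180].

### API

Orientations are given as a 3x3 rotation matrix whose columns are the frame's x, y, z axes.
In Python, from station import sense, capture, camera_model, finish_job, find_in gives the robot as it stands. The module is installed in compiled form; this text tells all that it offers.
- The arm moves only by the tool arm_command, never from a script. Its argument "motion" is a list of rows, each a list of 7 numbers: the finger opening in mm, from 0 to 87, then the shift along the tool's x, y, z in mm, then the turn, a rotation vector about the tool's x, y, z in rad. In form: [[jaw, dx, dy, dz, rx, ry, rz], ...]. A call has 1 to 8 rows; each row shifts and turns the commanded pose from where the row before left it, along the tool's axes as they then stand; what a row does not reach is not made up. A row lasts 1/10 s, in which the tool goes at most 50 mm and 8.59 degrees, less where a joint would pass 70% of its speed; a pose out of reach is approached as far as the arm can. A call with a gripper value outside its range is refused whole. The fingers move at their own pace and stop on an object; the grip force is fixed at half the most. Time passes only in rows, so rows that do not move let the fingers close. It gives the time, the measured TCP pose, the force, the opening and the grip force at its end, in the units of the state.
- sense(): the state, without advancing time (a new reading comes with each control period).
- capture(name): name is "scene" or "top" or "wrist"; returns the picture (420x560x3 uint8, red, green, blue); there is no depth.
- camera_model(name): a dict with "fx", "fy", "cx", "cy" (pixels), "R" (3x3) and "t" (3): a world point X has camera coordinates R X + t. Camera axes: x right, y down, z forward; pixel columns grow to the right and rows downward; lengths in m; the calibration is good to about 2 mm. A picture is of the moment at which its call begins: read the wrist's pose just before it. camera_model takes no time and is no camera call; for the wrist camera it gives the pose at the moment of the call.
- finish_job(): hands the job in; it is judged then, once.
Trained networks look in the newest picture that a camera, given by its name, has taken for a name from the list of things; names that differ only in an ending like _2 or _b are one class to them, and where a whole thing is asked for, a point or a joint stands for the part that bears it (a point fixed in the world has none). Each returns a list of dicts, best first, with "p" (0 to 1); they miss things now and then, are a little off and sometimes report something else, mostly with a low value. They report only what shows in the picture. A call takes as long as a camera call. They do not tell look-alikes from the thing itself.
- find_in(target, camera): "location" ([row, column] in pixels, amid what is visible of it).
The state is a dict: "time_s": time; "joints": joint angles; "joint_velocities": joint speeds; "effort": joint torques, N m; "tcp_pos": TCP position; "ee_rot": TCP orientation; "wrist_force": force on the tool from outside, world axes, zero at the start; "moment": the same for the moment, N m; "gripper_width": opening from 0.0 (shut) to 1.0 (fully open); "gripper_force": force on a finger pad.
Only numpy, scipy, OpenCV 4.12 (cv2) and the standard library are available. Lean on these libraries where they do the work, as an engineer would, in place of code of your own. Each camera call takes 0.05 s, during which the arm holds its last target. There are 200 camera calls.

## Working session

There is one attempt and no reset: what is moved stays moved. The work goes in short steps, Python scripts to look and compute and a tool call to move; the robot and the scene stay as the last step left them, time stands still between calls to the robot, and variables do not carry over. Pictures are saved under pics/ and viewed, at most 10 in all, crops included, and the job is handed in when it is done.

Besides the shell and the picture viewer there is one more tool, called as name([rows], argument=value, ...), one row to a line, values as JSON. arm_command: Moves the arm, as the interface text tells. Its arguments: {"type":"object","properties":{"motion":{"type":"array"}},"required":["motion"]}

```bash
mkdir -p pics; python3 - <<'E'
from station import *
import cv2,numpy as np
s=sense();print(s['time_s'],s['tcp_pos'],np.round(s['ee_rot'],3).tolist(),s['gripper_width'])
for c in("scene","top"):
    im=capture(c);cv2.imwrite(f'pics/{c}1.png',im[:,:,::-1])
    for t in("cap_center","lever_knob","jar_clamp","jar_mouth"):
        print(c,t,[(np.round(d['location']).tolist(),round(d['p'],2)) for d in find_in(t,c)][:5])
    m=camera_model(c);print({k:np.round(v,3).tolist() for k,v in m.items()})
E
```

```text
0.0 [ 0.27540574 -0.56039751  0.22944511] [[-0.898, -0.441, -0.001], [-0.441, 0.898, 0.002], [0.0, 0.002, -1.0]] 0.9983546541459045
scene cap_center [([193.0, 258.0], 0.59), ([206.0, 223.0], 0.58), ([210.0, 214.0], 0.53), ([215.0, 298.0], 0.19)]
scene lever_knob [([214.0, 298.0], 0.52), ([248.0, 426.0], 0.24)]
scene jar_clamp [([218.0, 280.0], 0.88)]
scene jar_mouth [([203.0, 257.0], 0.64), ([237.0, 351.0], 0.58)]
{'fx': 487.247, 'fy': 487.247, 'cx': 287.105, 'cy': 207.503, 'R': [[0.449, -0.893, -0.001], [-0.382, -0.191, -0.904], [0.808, 0.406, -0.427]], 't': [-0.248, 0.224, 1.32]}
top cap_center [([238.0, 195.0], 0.82), ([206.0, 199.0], 0.66), ([207.0, 247.0], 0.64)]
top lever_knob []
top jar_clamp [([200.0, 266.0], 0.62)]
top jar_mouth [([205.0, 245.0], 0.6)]
{'fx': 437.245, 'fy': 437.245, 'cx': 283.931, 'cy': 210.002, 'R': [[-0.014, -1.0, -0.009], [-0.997, 0.014, -0.075], [0.075, 0.008, -0.997]], 't': [-0.044, 0.455, 1.451]}
```

```bash
python3 - <<'E'
import cv2,numpy as np
a=cv2.imread('pics/scene1.png')[130:310,170:470];b=cv2.imread('pics/top1.png')[130:300,150:400]
cv2.imwrite('pics/both.png',np.vstack([cv2.resize(a,(500,300)),cv2.resize(b,(441,300))[:, :] if 0 else cv2.copyMakeBorder(cv2.resize(b,(441,300)),0,0,0,59,0)]))
E
```

```text
(no output)
```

View pics/scene1.png

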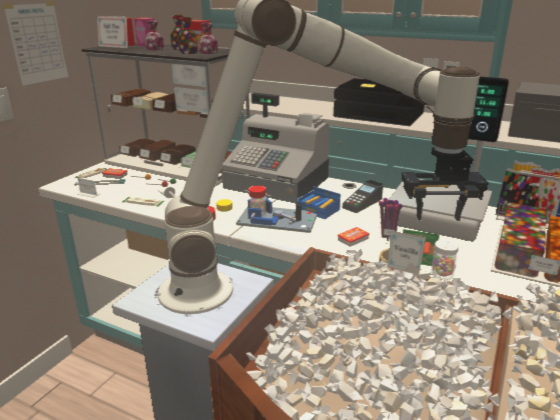

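View pics/both.png

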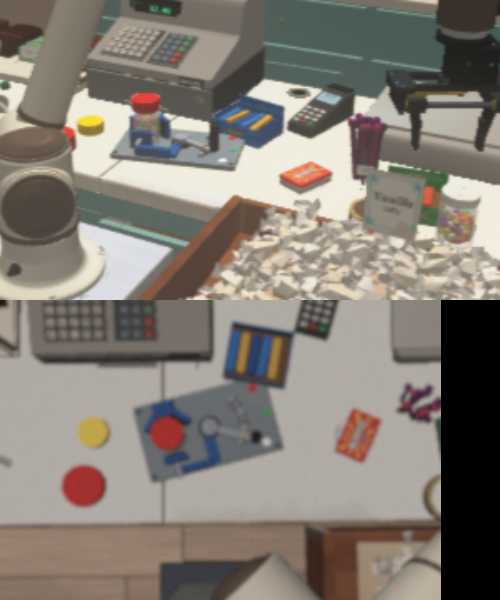

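The pictures show three look-alikes. There is the red cap on the jar in the clamp (scene 193,258; top 207,247), a yellow lid (scene 206,223; top 206,199) and a larger loose red lid (scene 210,214; top 238,195). I choose the jar's cap: it is red, and the smaller of the two red ones. The black knob is at about scene (212,298) and top (208,297), next to the white dot; the green and red dots lie further from the robot.

```bash
cat > h.py <<'E'
import numpy as np,cv2
from station import *
def ray(m,rc):
    m={k:np.array(v) for k,v in m.items()}
    d=m['R'].T@np.array([(rc[1]-m['cx'])/m['fx'],(rc[0]-m['cy'])/m['fy'],1.]);return -m['R'].T@m['t'],d
def plane(m,rc,z):
    o,d=ray(m,rc);return o+d*(z-o[2])/d[2]
def blob(im,lo,hi,box,mn=5):
    h=cv2.cvtColor(im,cv2.COLOR_RGB2HSV);k=cv2.inRange(h,np.array(lo),np.array(hi))
    if lo[0]==0: k|=cv2.inRange(h,np.array([172,lo[1],lo[2]]),np.array([180,hi[1],hi[2]]))
    mk=np.zeros_like(k);r0,r1,c0,c1=box;mk[r0:r1,c0:c1]=k[r0:r1,c0:c1]
    n,l,s,c=cv2.connectedComponentsWithStats(mk)
    return sorted([(int(s[i,4]),round(c[i][1],1),round(c[i][0],1)) for i in range(1,n) if s[i,4]>=mn],reverse=True)
E
python3 - <<'E'
from h import *
im=cv2.imread('pics/top1.png')[:,:,::-1].copy();m=camera_model('top')
r=blob(im,(0,120,80),(7,255,255),(180,230,230,265));print('cap',r[:2],plane(m,r[0][1:],.108))
k=blob(im,(0,0,0),(180,255,60),(195,225,280,310));print('knob',k[:3],plane(m,k[0][1:],.080))
print('white',plane(m,(211,302),.012))
g=blob(im,(45,80,50),(80,255,255),(180,210,290,310),2);print('green',g[:2],g and plane(m,g[0][1:],.012))
q=blob(im,(0,120,80),(7,255,255),(172,190,285,300),2);print('red',q[:2],q and plane(m,q[0][1:],.012))
print('pivot',plane(m,(202,269),.03))
s=cv2.imread('pics/scene1.png')[:,:,::-1].copy();ms=camera_model('scene')
r=blob(s,(0,120,80),(7,255,255),(180,205,245,270));print('scene cap',r[:1],plane(ms,r[0][1:],.100))
k=blob(s,(0,0,0),(180,255,60),(195,225,290,305));print('knob',k[:2],plane(ms,k[0][1:],.066))
E
```

```text
cap [(281, np.float64(204.9), np.float64(244.3))] [0.46515876 0.07364211 0.108     ]
knob [(24, np.float64(207.2), np.float64(294.7))] [ 0.4578988  -0.08557735  0.08      ]
white [ 0.45025763 -0.11109048  0.012     ]
green [(12, np.float64(193.5), np.float64(300.5))] [ 0.50956109 -0.10701391  0.012     ]
red [(14, np.float64(179.2), np.float64(292.6))] [ 0.55862513 -0.08108013  0.012     ]
pivot [ 0.48057615 -0.00107858  0.03      ]
scene cap [(175, np.float64(191.2), np.float64(256.8))] [0.4620192  0.07112426 0.1       ]Traceback (most recent call last):
  File "<stdin>", line 11, in <module>
IndexError: list index out of range
```

arm_command([
  [60, 0, 0, -10, 0, 0, -0.14],
  [60, 0, 0, -10, 0, 0, -0.14],
  [60, 0, 0, -10, 0, 0, -0.14],
  [60, 0, 0, -10, 0, 0, -0.14],
  [60, 0, 0, -10, 0, 0, -0.14],
  [60, 0, 0, -10, 0, 0, -0.14],
  [60, 0, 0, -10, 0, 0, -0.14],
  [60, 0, 0, 0, 0, 0, -0.135],
])

```text
time_s: 1.3
tcp_pos: [0.276, -0.5615, 0.3024]
ee_rot: [[0.007, -1.0, 0.002], [-1.0, -0.007, -0.003], [0.003, -0.002, -1.0]]
wrist_force: [0.1, -0.3, 0.1]
gripper_width: 0.693
gripper_force: 0.0
```

arm_command([
  [60, -40, -12, 0, 0, 0, 0],
  [60, -40, -12, 0, 0, 0, 0],
  [60, -40, -12, 0, 0, 0, 0],
  [60, -40, -12, 0, 0, 0, 0],
  [60, -40, -12, 0, 0, 0, 0],
  [60, -40, -12, 0, 0, 0, 0],
  [60, -40, -12, 0, 0, 0, 0],
  [60, -40, -12, 0, 0, 0, 0],
])

```text
time_s: 2.1
tcp_pos: [0.3714, -0.2392, 0.3009]
ee_rot: [[0.001, -1.0, 0.001], [-1.0, -0.001, -0.0], [0.0, -0.001, -1.0]]
wrist_force: [1.3, 0.0, 0.1]
gripper_width: 0.688
gripper_force: 0.0
```

arm_command([
  [60, -40, -12, 0, 0, 0, 0],
  [60, -40, -12, 0, 0, 0, 0],
  [60, -40, -12, 0, 0, 0, 0],
  [60, -40, -12, 0, 0, 0, 0],
  [60, -40, -12, 0, 0, 0, 0],
  [60, 0, 0, 0, 0, 0, 0],
  [60, 0, 0, 0, 0, 0, 0],
])

```text
time_s: 2.8
tcp_pos: [0.4312, -0.0399, 0.3006]
ee_rot: [[0.003, -1.0, -0.0], [-1.0, -0.003, -0.0], [0.0, 0.0, -1.0]]
wrist_force: [0.0, -0.4, -0.7]
gripper_width: 0.687
gripper_force: 0.0
```

```bash
python3 - <<'E'
from h import *
s=sense();print(s['time_s'],s['tcp_pos'],np.round(s['ee_rot'],3).tolist(),s['joints'],s['wrist_force'])
m=camera_model('wrist');im=capture('wrist');cv2.imwrite('pics/w1.png',im[:,:,::-1]);np.savez('w1.npz',**m)
print(-np.array(m['R']).T@m['t'],np.round(m['R'],2).tolist())
for t in("cap_center","lever_knob","jar_mouth"):
    for d in find_in(t,'wrist')[:3]: print(t,d['p'],d['location'],plane(m,d['location'],.098 if t[0]!='l' else .066))
E
```

```text
2.8 [ 0.43122294 -0.03991061  0.30060471] [[0.003, -1.0, -0.0], [-1.0, -0.003, -0.0], [0.0, 0.0, -1.0]] [ 1.63673809e+01  1.16957636e-02 -1.74314588e+01  1.97201177e-03
 -7.25606073e+01 -1.61753809e+01] [ 0.02410247 -0.38852602 -0.68386161]
[ 0.43109697 -0.121979    0.45479304] [[-1.0, -0.0, 0.0], [-0.0, 0.96, 0.3], [-0.0, 0.3, -0.96]]
cap_center 0.84 [348.7, 319.0] [0.38712563 0.16244606 0.098     ]
cap_center 0.65 [279.9, 255.2] [0.46206832 0.07022989 0.098     ]
cap_center 0.55 [348.1, 250.8] [0.46928462 0.16177412 0.098     ]
lever_knob 0.62 [170.5, 249.9] [ 0.46790689 -0.04845066  0.066     ]
jar_mouth 0.62 [249.4, 258.6] [0.45755983 0.03295287 0.098     ]
```

View pics/w1.png

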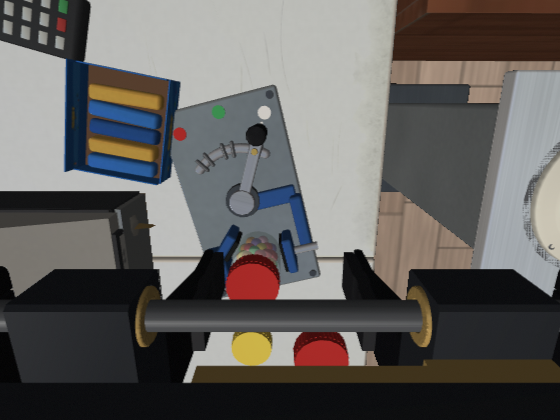

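The wrist picture shows the cap at (280,253), the knob top at (133,257), the pivot at (201,242), and the white, green and red dots at (113,264), (112,218) and (134,180). The wrist view of the choice is clear: the red cap on the jar, with the yellow and the larger red lid below it.

```bash
python3 - <<'E'
from h import *
im=cv2.imread('pics/w1.png')[:,:,::-1].copy();m=dict(np.load('w1.npz'))
print('knob top',plane(m,(131.5,257),.087))
k=blob(im,(0,0,0),(180,255,50),(115,160,235,275));print(k[:2],plane(m,k[0][1:],.077))
r=blob(im,(0,150,100),(7,255,255),(250,300,220,285));print('cap top',r[:2],plane(m,r[0][1:],.108))
a=plane(m,(87,273),.012);b=plane(m,(274,320),.012);d=b-a;print('yaw',np.degrees(np.arctan2(-d[0],d[1])),np.linalg.norm(d))
p=plane(m,(200.5,241.5),.036);print('pivot',p)
for n,rc in(('w',(113,264)),('g',(112,218)),('r',(134,180))):
  q=plane(m,rc,.012)-p;print(n,np.hypot(*q[:2]),np.degrees(np.arctan2(q[1],q[0])))
E
```

```text
knob top [ 0.45764766 -0.09270514  0.087     ]
[(363, np.float64(134.4), np.float64(256.3))] [ 0.45916342 -0.08892318  0.077     ]
cap top [(1612, np.float64(282.6), np.float64(251.8))] [0.46500526 0.06815781 0.108     ]
yaw 14.587588736942026 0.2538197883487703
pivot [ 0.48204677 -0.00536963  0.036     ]
w 0.10701139246493196 -105.105426837445
g 0.10797071626154849 -75.10857719723325
r 0.10892590374502359 -45.82328918875373
```

arm_command([
  [60, 25, -13, 20, 0, 0, 0],
  [60, 26, -14, 20, 0, 0, 0],
  [60, 0, 0, 40, 0, 0, 0],
  [60, 0, 0, 40, 0, 0, 0],
  [60, 0, 0, 40, 0, 0, 0],
  [60, 0, 0, 40, 0, 0, 0],
  [60, 0, 0, 30, 0, 0, 0],
  [60, 0, 0, 10, 0, 0, 0],
])

```text
time_s: 3.8
tcp_pos: [0.4558, -0.093, 0.0579]
ee_rot: [[-0.002, -1.0, -0.006], [-1.0, 0.002, -0.001], [0.001, 0.006, -1.0]]
wrist_force: [-0.2, 0.5, 0.9]
gripper_width: 0.687
gripper_force: 0.0
```

arm_command([
  [15, 0, 0, 0, 0, 0, 0],
  [15, 0, 0, 0, 0, 0, 0],
  [15, 0, 0, 0, 0, 0, 0],
  [15, 0, 0, 0, 0, 0, 0],
  [15, 0, 0, 0, 0, 0, 0],
  [15, 0, 0, 0, 0, 0, 0],
])

```text
time_s: 4.4
tcp_pos: [0.4593, -0.0915, 0.0613]
ee_rot: [[0.001, -1.0, 0.003], [-1.0, -0.001, 0.0], [-0.0, -0.003, -1.0]]
wrist_force: [1.2, -0.3, 1.5]
gripper_width: 0.236
gripper_force: 11.0
```

arm_command([
  [15, 0, 0, 0, 0, 0, 0],
  [15, 1.5, -6.3, 0, 0, 0, 0],
  [15, 1, -6.3, 0, 0, 0, 0],
  [15, 0.5, -6.5, 0, 0, 0, 0],
  [15, 0, -6.4, 0, 0, 0, 0],
  [15, -0.4, -6.4, 0, 0, 0, 0],
  [15, -0.8, -6.3, 0, 0, 0, 0],
  [15, 0, 0, 0, 0, 0, 0],
])

```text
time_s: 5.2
tcp_pos: [0.4923, -0.0951, 0.0607]
ee_rot: [[0.002, -1.0, -0.011], [-1.0, -0.002, -0.003], [0.003, 0.011, -1.0]]
wrist_force: [-7.9, -4.2, 11.6]
gripper_width: 0.226
gripper_force: 29.7
```

arm_command([
  [15, -0.6, -3.2, 0, 0, 0, 0],
  [15, -0.7, -3.1, 0, 0, 0, 0],
  [15, 0, 0, 0, 0, 0, 0],
  [15, 0, 0, 0, 0, 0, 0],
  [15, 0, 0, 0, 0, 0, 0],
])

```text
time_s: 5.7
tcp_pos: [0.5006, -0.0935, 0.0606]
ee_rot: [[0.002, -1.0, -0.005], [-1.0, -0.002, -0.002], [0.002, 0.005, -1.0]]
wrist_force: [-3.6, -3.6, 6.1]
gripper_width: 0.228
gripper_force: 29.8
```

```bash
python3 - <<'E'
from h import *
s=sense();print(s['time_s'],s['tcp_pos'],s['wrist_force'],s['gripper_width'])
m=camera_model('wrist');im=capture('wrist');cv2.imwrite('pics/w2.png',im[:,:,::-1]);np.savez('w2.npz',**m)
E
```

```text
5.7 [ 0.50060419 -0.093526    0.06063804] [-3.58778732 -3.57761325  6.12137121] 0.22841575631638122
```

View pics/w2.png

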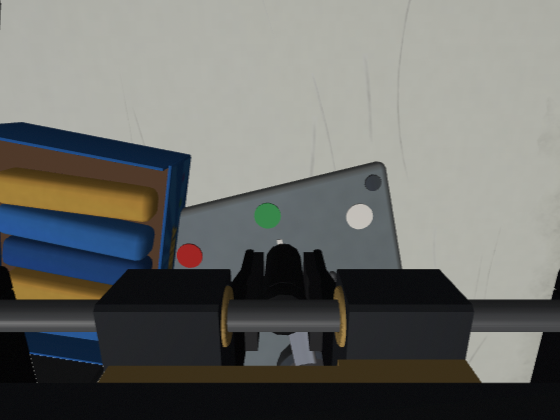

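The lever (black knob, about (260,285)) now points just short of the green dot (215,267). It needs about 3 mm more.

arm_command([
  [15, -0.3, -1.5, 0, 0, 0, 0],
  [15, -0.4, -1.5, 0, 0, 0, 0],
  [15, 0, 0, 0, 0, 0, 0],
  [15, 0, 0, 0, 0, 0, 0],
  [15, 0, 0, 0, 0, 0, 0],
])

```text
time_s: 6.25
tcp_pos: [0.5037, -0.0925, 0.0605]
ee_rot: [[0.002, -1.0, -0.005], [-1.0, -0.002, -0.002], [0.002, 0.005, -1.0]]
wrist_force: [-3.5, -4.2, 5.5]
gripper_width: 0.225
gripper_force: 29.9
```

arm_command([
  [60, 0, 0, 0, 0, 0, 0],
  [60, 0, 0, 0, 0, 0, 0],
  [60, 0, 0, 0, 0, 0, 0],
  [60, 0, 0, -20, 0, 0, 0],
  [60, 0, 0, -40, 0, 0, 0],
  [60, 0, 0, -45, 0, 0, 0],
  [60, 0, 0, -45, 0, 0, 0],
  [60, 0, 0, -45, 0, 0, 0],
])

```text
time_s: 7.05
tcp_pos: [0.5057, -0.0911, 0.2574]
ee_rot: [[0.001, -1.0, 0.001], [-1.0, -0.001, 0.001], [-0.001, -0.001, -1.0]]
wrist_force: [2.3, -0.4, 0.1]
gripper_width: 0.684
gripper_force: 0.0
```

arm_command([
  [87, -25, 20, -45, 0, 0, 0],
  [87, -25, 25, 0, 0, 0, 0],
  [87, 0, 25, 0, 0, 0, 0],
  [87, 0, 0, 0, 0, 0, 0],
  [87, 0, 0, 0, 0, 0, 0],
])

```text
time_s: 7.55
tcp_pos: [0.4378, -0.0436, 0.2967]
ee_rot: [[0.002, -1.0, 0.002], [-1.0, -0.002, 0.0], [-0.0, -0.002, -1.0]]
wrist_force: [-0.2, -0.1, 0.2]
gripper_width: 0.978
gripper_force: 0.0
```

```bash
python3 - <<'E'
from h import *
s=sense();print(s['time_s'],s['tcp_pos'],s['wrist_force'],s['joints'])
m=camera_model('wrist');im=capture('wrist');cv2.imwrite('pics/w3.png',im[:,:,::-1]);np.savez('w3.npz',**m)
for t in("cap_center","lever_knob"):
    for d in find_in(t,'wrist')[:3]: print(t,d['p'],d['location'],plane(m,d['location'],.098 if t[0]!='l' else .066))
r=blob(im,(0,150,100),(7,255,255),(240,350,170,300));print('cap top',r[:2],plane(m,r[0][1:],.108))
E
```

```text
7.55 [ 0.43775012 -0.04356045  0.29668475] [-0.24920362 -0.08301187  0.22989857] [ 1.56163557e+01  8.30392511e-01 -1.71620313e+01 -1.51776860e-03
 -7.19103920e+01 -1.55154342e+01]
cap_center 0.81 [350.7, 255.1] [0.47106821 0.15886623 0.098     ]
cap_center 0.76 [281.3, 262.5] [0.46069907 0.06630388 0.098     ]
cap_center 0.75 [349.0, 325.5] [0.38706912 0.156275   0.098     ]
lever_knob 0.57 [166.5, 237.6] [ 0.48789492 -0.0572142   0.066     ]
cap top [(1368, np.float64(285.0), np.float64(257.1))] [0.46599083 0.06536942 0.108     ]
```

View pics/w3.png

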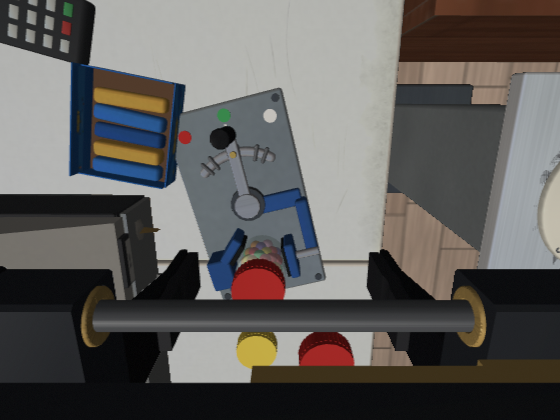

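The lever sits at the green dot: knob top at (137,219), green dot at (115,224). The cap is at about (284,258), which agrees with the clamp geometry at (0.466, 0.068). Next I move over the cap.

arm_command([
  [87, -28, -7, 0, 0, 0, 0],
  [87, -28, -7, 20, 0, 0, 0],
  [87, -28, -7, 40, 0, 0, 0],
  [87, -28, -7, 40, 0, 0, 0],
  [87, 0, 0, 40, 0, 0, 0],
  [87, 0, 0, 10, 0, 0, 0],
  [87, 0, 0, 0, 0, 0, 0],
  [87, 0, 0, 0, 0, 0, 0],
])

```text
time_s: 8.5
tcp_pos: [0.4669, 0.0681, 0.1477]
ee_rot: [[0.001, -1.0, 0.003], [-1.0, -0.001, 0.0], [-0.0, -0.003, -1.0]]
wrist_force: [0.3, -0.2, 0.1]
gripper_width: 0.999
gripper_force: 0.0
```

```bash
python3 - <<'E'
from h import *
s=sense();print(s['time_s'],s['tcp_pos'],s['ee_rot'].round(3).tolist())
im=cv2.imread('pics/w3.png')[:,:,::-1].copy();m=dict(np.load('w3.npz'))
p=plane(m,(204.5,247.5),.036);k=blob(im,(0,0,0),(180,255,50),(120,152,205,240));q=plane(m,k[0][1:],.080)
print('pivot',p,k[:2],q,np.degrees(np.arctan2(*(q-p)[1::-1])),np.hypot(*(q-p)[:2]))
h=cv2.cvtColor(im,cv2.COLOR_RGB2HSV)
print([(c,''.join('#' if (h[r,c,1]>150 and (h[r,c,0]<8 or h[r,c,0]>172)) else '.' for r in range(250,300))) for c in (240,250,258,266,276)])
print([''.join('#' if (h[r,c,1]>150 and (h[r,c,0]<8 or h[r,c,0]>172)) else '.' for c in range(222,296)) for r in (275,282,288,294)])
a=capture('scene')[150:250,200:340];b=capture('top')[150:250,200:340]
cv2.imwrite('pics/st.png',cv2.resize(np.hstack([a,b]),(784,280),interpolation=cv2.INTER_CUBIC)[:,:,::-1])
E
```

```text
8.5 [0.4669424  0.06812348 0.14772349] [[0.001, -1.0, 0.003], [-1.0, -0.001, 0.0], [-0.0, -0.003, -1.0]]
pivot [ 0.48146524 -0.00495956  0.036     ] [(442, np.float64(136.9), np.float64(222.2))] [ 0.5008303  -0.09054695  0.08      ] -77.25088672389401 0.0877508191784892
[(240, '.................#################################'), (250, '...........#######################################'), (258, '.........#########################################'), (266, '..........########################################'), (276, '................##################################')]
['.............################################################.............', '...........####################################################...........', '.........######################################################...........', '..........####################################################............']
```

View pics/st.png

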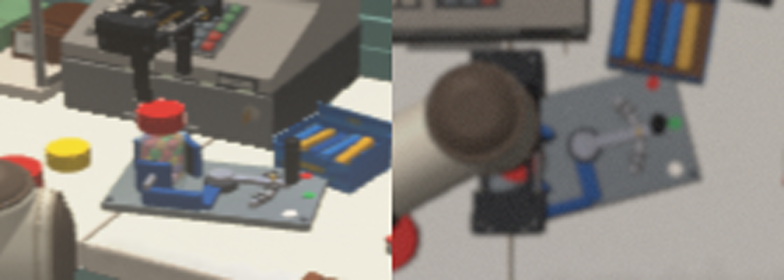

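```bash
python3 - <<'E'
from h import *
m=dict(np.load('w3.npz'))
print(plane(m,(258.5,259),.086)+[0,.0295,0],plane(m,(258.5,259),.110)+[0,.0295,0])
print(plane(m,(285,231),.110),plane(m,(285,285.5),.110))
E
```

```text
[0.46497972 0.0735607  0.086     ] [0.46315595 0.06239191 0.11      ]
[0.49409104 0.0643017  0.11      ] [0.43507244 0.06420348 0.11      ]
```

Evidence combined puts the cap axis at (0.465, 0.0715). I'll shift slightly, descend and grip.

arm_command([
  [87, -3.5, 1.5, 0, 0, 0, 0],
  [87, 0, 0, 20, 0, 0, 0],
  [87, 0, 0, 20, 0, 0, 0],
  [87, 0, 0, 12, 0, 0, 0],
  [87, 0, 0, 6, 0, 0, 0],
  [87, 0, 0, 0, 0, 0, 0],
  [87, 0, 0, 0, 0, 0, 0],
])

```text
time_s: 9.3
tcp_pos: [0.4646, 0.0719, 0.0892]
ee_rot: [[0.001, -1.0, 0.002], [-1.0, -0.001, 0.001], [-0.001, -0.002, -1.0]]
wrist_force: [0.1, 0.1, -0.6]
gripper_width: 1.004
gripper_force: 0.0
```

arm_command([
  [50, 0, 0, 0, 0, 0, 0],
  [50, 0, 0, 0, 0, 0, 0],
  [50, 0, 0, 0, 0, 0, 0],
  [50, 0, 0, 0, 0, 0, 0],
  [50, 0, 0, 0, 0, 0, 0],
  [50, 0, 0, 0, 0, 0, 0],
  [50, 0, 0, 0, 0, 0, 0],
])

```text
time_s: 10.0
tcp_pos: [0.4655, 0.072, 0.0888]
ee_rot: [[0.002, -1.0, 0.003], [-1.0, -0.002, 0.001], [-0.001, -0.003, -1.0]]
wrist_force: [4.2, -2.3, -1.0]
gripper_width: 0.676
gripper_force: 30.0
```

arm_command([
  [50, 0, 0, 0, 0, 0, -0.06],
  [50, 0, 0, -0.1, 0, 0, -0.06],
  [50, 0, 0, -0.1, 0, 0, -0.06],
  [50, 0, 0, -0.1, 0, 0, -0.06],
  [50, 0, 0, -0.1, 0, 0, -0.06],
  [50, 0, 0, -0.1, 0, 0, -0.06],
  [50, 0, 0, -0.1, 0, 0, -0.06],
  [50, 0, 0, -0.1, 0, 0, -0.06],
])

```text
time_s: 10.8
tcp_pos: [0.464, 0.0713, 0.0895]
ee_rot: [[0.464, -0.886, -0.0], [-0.886, -0.464, -0.001], [0.0, 0.0, -1.0]]
wrist_force: [2.4, -3.7, 2.8]
gripper_width: 0.675
gripper_force: 30.0
```

```bash
python3 - <<'E'
from h import *
s=sense();print(s['tcp_pos'],s['moment'],s['wrist_force'],s['joints'][5],s['gripper_width']*87)
E
```

```text
[0.46403691 0.07126555 0.08945588] [-0.82194112 -0.3348756  -0.37394752] [ 2.42004331 -3.65869103  2.7547287 ] -1.0259379799221362 58.71951363255676
```

arm_command([
  [50, 0, 0, -0.1, 0, 0, -0.06],
  [50, 0, 0, -0.1, 0, 0, -0.06],
  [50, 0, 0, -0.1, 0, 0, -0.06],
  [50, 0, 0, -0.1, 0, 0, -0.06],
  [50, 0, 0, -0.2, 0, 0, -0.06],
  [50, 0, 0, -0.2, 0, 0, -0.06],
  [50, 0, 0, -0.2, 0, 0, -0.06],
  [50, 0, 0, -0.2, 0, 0, -0.06],
])

```text
time_s: 11.6
tcp_pos: [0.4646, 0.0717, 0.0907]
ee_rot: [[0.821, -0.571, 0.001], [-0.571, -0.821, 0.0], [0.001, -0.001, -1.0]]
wrist_force: [1.2, -0.3, 1.2]
gripper_width: 0.669
gripper_force: 30.0
```

arm_command([
  [50, 0, 0, -0.2, 0, 0, -0.06],
  [50, 0, 0, -0.2, 0, 0, -0.06],
  [50, 0, 0, -0.2, 0, 0, -0.06],
  [50, 0, 0, -0.2, 0, 0, -0.06],
  [50, 0, 0, 0, 0, 0, -0.04],
  [50, 0, 0, 0, 0, 0, 0],
  [50, 0, 0, 0, 0, 0, 0],
])

```text
time_s: 12.3
tcp_pos: [0.4647, 0.072, 0.0913]
ee_rot: [[0.946, -0.325, 0.002], [-0.325, -0.946, 0.001], [0.001, -0.001, -1.0]]
wrist_force: [3.3, -0.5, -0.7]
gripper_width: 0.675
gripper_force: 30.0
```

```bash
python3 - <<'E'
from h import *
s=sense();print(s['tcp_pos'],s['moment'],s['wrist_force'],s['joints'][5],s['gripper_width']*87)
a=capture('scene')[150:250,200:340];b=capture('top')[150:250,200:340]
cv2.imwrite('pics/st2.png',cv2.resize(np.hstack([a,b]),(784,280),interpolation=cv2.INTER_CUBIC)[:,:,::-1])
E
```

```text
[0.46470104 0.07198147 0.09127379] [-0.19761393 -1.03907625 -0.05800925] [ 3.28053144 -0.52536096 -0.73360374] 42.37618472773593 58.75706762437503
```

View pics/st2.png

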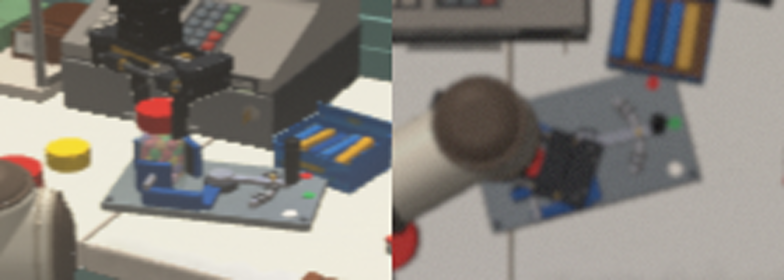

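The moment has dropped to about zero, so the thread has let go. I'll lift gently first.

arm_command([
  [50, 0, 0, -1.5, 0, 0, 0],
  [50, 0, 0, -1.5, 0, 0, 0],
  [50, 0, 0, -2, 0, 0, 0],
  [50, 0, 0, 0, 0, 0, 0],
])

```text
time_s: 12.8
tcp_pos: [0.4646, 0.072, 0.0964]
ee_rot: [[0.946, -0.324, 0.001], [-0.324, -0.946, 0.001], [0.001, -0.001, -1.0]]
wrist_force: [3.1, 1.0, 1.3]
gripper_width: 0.679
gripper_force: 30.0
```

Only slight force, so the cap is free. Another 28.5 mm straight up.

arm_command([
  [50, 0, 0, -4, 0, 0, 0],
  [50, 0, 0, -5, 0, 0, 0],
  [50, 0, 0, -6, 0, 0, 0],
  [50, 0, 0, -6, 0, 0, 0],
  [50, 0, 0, -5, 0, 0, 0],
  [50, 0, 0, -2.5, 0, 0, 0],
  [50, 0, 0, 0, 0, 0, 0],
  [50, 0, 0, 0, 0, 0, 0],
])

```text
time_s: 13.6
tcp_pos: [0.4637, 0.0716, 0.1244]
ee_rot: [[0.946, -0.324, -0.0], [-0.324, -0.946, -0.0], [-0.0, 0.0, -1.0]]
wrist_force: [0.3, -1.0, -0.1]
gripper_width: 0.673
gripper_force: 30.0
```

```bash
python3 - <<'E'
from h import *
s=sense();print(s['tcp_pos'],s['moment'],s['wrist_force'],s['gripper_width']*87)
a=capture('scene')[160:235,220:320];b=capture('top')[150:250,200:340]
cv2.imwrite('pics/st3.png',np.hstack([cv2.resize(x,(w,360),interpolation=cv2.INTER_CUBIC) for x,w in((a,480),(b[:,50:],320))])[:,:,::-1])
m=camera_model('scene')
for n,z in(('mouth',.102),('edge',.122)):
    p=np.array(m['R'])@[.465-.026,.072-.013,z]+m['t'];print(n,m['fy']*p[1]/p[2]+m['cy'],m['fx']*p[0]/p[2]+m['cx'])
E
```

```text
[0.46370272 0.07155092 0.12439611] [-0.07181594  0.10043025  0.03132323] [ 0.34478011 -0.97474482 -0.09304633] 58.55978661344782
mouth 193.69840058481702 256.499076306896
edge 188.27537016373356 256.3364307378924
```

View pics/st3.png

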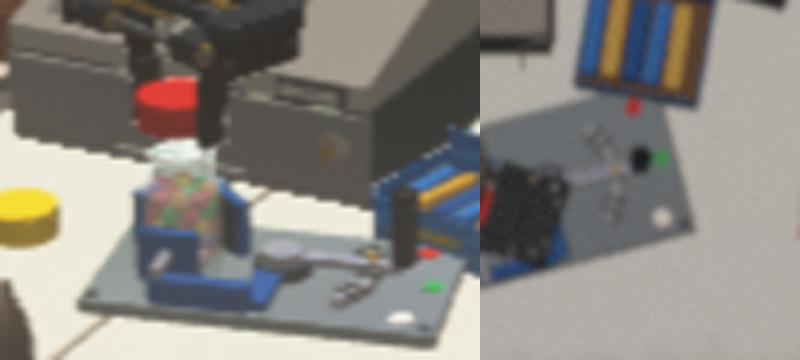

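The cap hangs level above the standing jar. Its lower edge is at scene row about 188.7, against 188.3 predicted for a 20 mm gap. The lever is at green.

```bash
python3 -c "
from station import *
print(finish_job())"
```

```text
the job is handed in; nothing more can be done
None
```

I handed the job in at about 14 s of the 51 s allowed: the lever is in the green notch, and the red cap is unscrewed and held level about 2 cm above the jar's mouth, with the jar still standing in the clamp.

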